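# Heft the tea tins, crate the lighter two, hold up the heaviest

## Robot

A 6-joint arm with a two-finger parallel gripper is mounted at the origin on a cart in front of the work surface, level with it; the furniture and walls round the work are solid. World frame = base frame: x ahead of the robot, y to its left, z up, the work surface at z = 0. Lengths are in m, angles in rad, forces in N, time in s.
With the tool pointing down it reaches from about 0.25 to 0.775 m from the base axis. Payload 4 kg.
Tool frame: the origin (TCP) lies at the very end of the fingers, on their centre line; the grasp point (between the pads) lies 19 mm behind it; z points along the fingers, y is the line along which they close (so a half turn about z gives the same grasp; the last joint's range is limited). The gripper opens to 94 mm and grips with 3 to 60 N. Pads are 16 mm wide; open, the fingers measure 119 mm over their backs; the gripper's body (75 mm by 177 mm) begins 78 mm behind the grasp point.
Start: joints at [-1.319, 0.087, 1.371, -0, 1.684, -0.103], TCP at [0.191, -0.516, 0.206] pointing down, gripper open.
Joint ranges: [-3.1, 3.1], [-0.76, 2.03], [0.27, 2.55], [-1.08, 4.22], [0.17, 2.65], [-2.57, 2.57]. Speed limits (rad/s): [2.79, 2.79, 3.14, 3.14, 3.14, 3.14].

## Interface

Orientations are given as [roll, pitch, yaw] about the fixed x, y, z axes, in that order (R = Rz(yaw) Ry(pitch) Rx(roll)).
In Python, from bench import robot gives the robot as it stands. The module is installed in compiled form; this text tells all that it offers.
- The arm moves only by the tool move_arm, never from a script. Its argument "deltas" is one flat list of numbers, 7 for each row, row after row: the turn, a rotation vector about the tool's x, y, z in rad, then the shift along the tool's x, y, z in cm, then the closure, from -1 (fully open) to 1 (shut). A call has 1 to 8 rows; each row is the pose to reach, as a shift and turn from the pose commanded when the call began, along the tool's axes at that moment; what a row does not reach only later rows make up. A row lasts 1/10 s, in which the tool goes at most 50 mm and 8.59 degrees, less where a joint would pass 70% of its speed; a pose out of reach is approached as far as the arm can. A call with a gripper value outside its range is refused whole. The fingers move at their own pace and stop on an object; the grip force is fixed at half the most. Time passes only in rows, so rows that repeat a pose let the fingers close. It gives the time, the measured TCP pose, the force, the opening and the grip force at its end, in the units of the state.
- robot.get_obs(): the state, without advancing time (a new reading comes with each control period).
- robot.snapshot(name): name is "scene" or "side" or "wrist"; returns a dict with "image" (480x640x3 uint8, red, green, blue), "depth" (480x640 float32, m along the optical axis (not along the pixel's ray), 0 where there is no reading), "fov_y" (degrees; the focal length in pixels is half the picture's height over the tangent of half this angle, whatever the lens; pixels are square), "cx", "cy" (the principal point, pixels), "origin" and "orientation" of the camera in the world; the wrist camera has in their place "T_tool_cam" (4x4, takes a point from camera to tool coordinates, whose origin is the TCP and whose axes are the flange's). Camera axes: x right, y up, looking along -z (the intrinsics and any distortion apply to the point x, -y, -z); pixel columns grow to the right and rows downward; lengths in m; the calibration is good to about 2 mm. A picture is of the moment at which its call begins: read the wrist's pose just before it.
- robot.close_job(): hands the job in; it is judged then, once.
The state is a dict: "time": time; "joint_positions": joint angles; "qvel": joint speeds; "joint_torque": joint torques, N m; "tool_pos": TCP position; "ee_rot": TCP orientation; "wrist_force": force on the tool from outside, world axes, zero at the start; "wrist_torque": the same for the moment, N m; "width": finger opening in m; "finger_force": force on a finger pad.
Only numpy, scipy, OpenCV 4.12 (cv2) and the standard library are available. Lean on these libraries where they do the work, as an engineer would, in place of code of your own. Each camera call takes 0.05 s, during which the arm holds its last target. There are 200 camera calls.

## Task

Heft the three identical closed tea tins to find the heaviest by feel. Stand the two lighter ones upright in the open wooden crate, in the free space beside the salt box, and finish holding the heaviest one upright in the gripper, about 20 cm above the worktop; the program ends while still holding it. Never tip a tin over, keep the salt box standing in the crate, and leave the bowl and the mug where they are.

Things in the scene. Friction and masses are not known exactly. Their poses are not given: they have to be found in the camera images.
- tea_tin_1: closed tea tin, upright cylinder 58 mm across and 100 mm tall: green body, brass-coloured lid (the top 30 mm, fixed on, good to grip). The three tins look exactly alike but hold different amounts of tea: they weigh about 0.18, 0.28 and 0.52 kg (each within 0.05 kg), and any of them may be the heavy one. Origin: centre of the underside, z up along the tin.
- tea_tin_2: closed tea tin, upright cylinder 58 mm across and 100 mm tall: green body, brass-coloured lid (the top 30 mm, fixed on, good to grip). The three tins look exactly alike but hold different amounts of tea: they weigh about 0.18, 0.28 and 0.52 kg (each within 0.05 kg), and any of them may be the heavy one. Origin: centre of the underside, z up along the tin.
- tea_tin_3: closed tea tin, upright cylinder 58 mm across and 100 mm tall: green body, brass-coloured lid (the top 30 mm, fixed on, good to grip). The three tins look exactly alike but hold different amounts of tea: they weigh about 0.18, 0.28 and 0.52 kg (each within 0.05 kg), and any of them may be the heavy one. Origin: centre of the underside, z up along the tin.
- crate: open wooden crate, brass corners, fixed; outside 86 (x) x 186 (y) x 50 mm high, walls and floor 8 mm thick (inside 70 x 170 mm, floor 8 mm above the worktop). Origin: centre of the underside. Salt box at its +y end; free space for two tins in a row from y = -85 to about +42 mm (tin centres near y = -53 and +11 mm, x = 0, with 3 to 6 mm all round). Tins rise 58 mm above the walls.
- salt_box: loose cardboard salt box, white, blue and red, standing in the crate's +y end; 59 mm along the crate's x, 39 mm along the crate's y, 92 mm tall. Origin: centre of the underside. Stays there.
- bowl: pink stoneware bowl, 146 mm across, 73 mm tall, far right of the tins; a bystander. Origin: centre of the underside.
- mug: white mug, 83 x 115 x 94 mm with its handle, behind the crate; a bystander. Origin: centre of the underside. (Room to mind: a wall cabinet hangs over the worktop behind the tins, 0.44 m up, its handles reaching forward to x = 0.57 m; a tall fridge closes the left end.)

How it is judged:
On the way, in this order (a step that is already met when the one before it is completed fails the run):
1. one tin stands in the crate, let go (((x of tea_tin_1 in the frame of crate between -0.012 and 0.012 m and y of tea_tin_1 in the frame of crate between -0.062 and 0.03 m and z of tea_tin_1 in the frame of crate below 0.014 m and angle between tea_tin_1's own z axis and vertical below 0.1 rad and contact force between tea_tin_1 and the fingers below 0.1 N) or (x of tea_tin_2 in the frame of crate between -0.012 and 0.012 m and y of tea_tin_2 in the frame of crate between -0.062 and 0.03 m and z of tea_tin_2 in the frame of crate below 0.014 m and angle between tea_tin_2's own z axis and vertical below 0.1 rad and contact force between tea_tin_2 and the fingers below 0.1 N) or (x of tea_tin_3 in the frame of crate between -0.012 and 0.012 m and y of tea_tin_3 in the frame of crate between -0.062 and 0.03 m and z of tea_tin_3 in the frame of crate below 0.014 m and angle between tea_tin_3's own z axis and vertical below 0.1 rad and contact force between tea_tin_3 and the fingers below 0.1 N))), for 0.2 s.
2. two tins stand in the crate, let go ((((x of tea_tin_2 in the frame of crate between -0.012 and 0.012 m and y of tea_tin_2 in the frame of crate between -0.062 and 0.03 m and z of tea_tin_2 in the frame of crate below 0.014 m and angle between tea_tin_2's own z axis and vertical below 0.1 rad and contact force between tea_tin_2 and the fingers below 0.1 N) and (x of tea_tin_3 in the frame of crate between -0.012 and 0.012 m and y of tea_tin_3 in the frame of crate between -0.062 and 0.03 m and z of tea_tin_3 in the frame of crate below 0.014 m and angle between tea_tin_3's own z axis and vertical below 0.1 rad and contact force between tea_tin_3 and the fingers below 0.1 N)) or ((x of tea_tin_1 in the frame of crate between -0.012 and 0.012 m and y of tea_tin_1 in the frame of crate between -0.062 and 0.03 m and z of tea_tin_1 in the frame of crate below 0.014 m and angle between tea_tin_1's own z axis and vertical below 0.1 rad and contact force between tea_tin_1 and the fingers below 0.1 N) and (x of tea_tin_3 in the frame of crate between -0.012 and 0.012 m and y of tea_tin_3 in the frame of crate between -0.062 and 0.03 m and z of tea_tin_3 in the frame of crate below 0.014 m and angle between tea_tin_3's own z axis and vertical below 0.1 rad and contact force between tea_tin_3 and the fingers below 0.1 N)) or ((x of tea_tin_1 in the frame of crate between -0.012 and 0.012 m and y of tea_tin_1 in the frame of crate between -0.062 and 0.03 m and z of tea_tin_1 in the frame of crate below 0.014 m and angle between tea_tin_1's own z axis and vertical below 0.1 rad and contact force between tea_tin_1 and the fingers below 0.1 N) and (x of tea_tin_2 in the frame of crate between -0.012 and 0.012 m and y of tea_tin_2 in the frame of crate between -0.062 and 0.03 m and z of tea_tin_2 in the frame of crate below 0.014 m and angle between tea_tin_2's own z axis and vertical below 0.1 rad and contact force between tea_tin_2 and the fingers below 0.1 N)))), for 0.2 s.
At the end, for the whole second after the job is handed in: Two lighter tins stand on the crate floor beside the salt box (tilt < 0.1 rad, at rest, let go, each pressing on the crate with < 3.8 N); the heaviest is held still by the fingers, underside > 12 cm up, tilt < 0.35 rad, touching no other listed thing; salt box upright in the crate (((height (world z) of tea_tin_1 above 0.12 m and angle between tea_tin_1's own z axis and vertical below 0.35 rad and linear speed of tea_tin_1 below 0.05 m/s and contact force between tea_tin_1 and the fingers above 3 N and contact force between tea_tin_1 and tea_tin_2 below 0.1 N and contact force between tea_tin_1 and tea_tin_3 below 0.1 N and contact force between tea_tin_1 and crate below 0.1 N and contact force between tea_tin_1 and salt_box below 0.1 N and contact force between tea_tin_1 and bowl below 0.1 N and contact force between tea_tin_1 and mug below 0.1 N and ((x of tea_tin_2 in the frame of crate between -0.012 and 0.012 m and y of tea_tin_2 in the frame of crate between -0.062 and 0.03 m and z of tea_tin_2 in the frame of crate below 0.014 m and angle between tea_tin_2's own z axis and vertical below 0.1 rad and contact force between tea_tin_2 and the fingers below 0.1 N) and contact force between tea_tin_2 and crate below 3.8 N and linear speed of tea_tin_2 below 0.03 m/s) and ((x of tea_tin_3 in the frame of crate between -0.012 and 0.012 m and y of tea_tin_3 in the frame of crate between -0.062 and 0.03 m and z of tea_tin_3 in the frame of crate below 0.014 m and angle between tea_tin_3's own z axis and vertical below 0.1 rad and contact force between tea_tin_3 and the fingers below 0.1 N) and contact force between tea_tin_3 and crate below 3.8 N and linear speed of tea_tin_3 below 0.03 m/s)) or (height (world z) of tea_tin_2 above 0.12 m and angle between tea_tin_2's own z axis and vertical below 0.35 rad and linear speed of tea_tin_2 below 0.05 m/s and contact force between tea_tin_2 and the fingers above 3 N and contact force between tea_tin_2 and tea_tin_1 below 0.1 N and contact force between tea_tin_2 and tea_tin_3 below 0.1 N and contact force between tea_tin_2 and crate below 0.1 N and contact force between tea_tin_2 and salt_box below 0.1 N and contact force between tea_tin_2 and bowl below 0.1 N and contact force between tea_tin_2 and mug below 0.1 N and ((x of tea_tin_1 in the frame of crate between -0.012 and 0.012 m and y of tea_tin_1 in the frame of crate between -0.062 and 0.03 m and z of tea_tin_1 in the frame of crate below 0.014 m and angle between tea_tin_1's own z axis and vertical below 0.1 rad and contact force between tea_tin_1 and the fingers below 0.1 N) and contact force between tea_tin_1 and crate below 3.8 N and linear speed of tea_tin_1 below 0.03 m/s) and ((x of tea_tin_3 in the frame of crate between -0.012 and 0.012 m and y of tea_tin_3 in the frame of crate between -0.062 and 0.03 m and z of tea_tin_3 in the frame of crate below 0.014 m and angle between tea_tin_3's own z axis and vertical below 0.1 rad and contact force between tea_tin_3 and the fingers below 0.1 N) and contact force between tea_tin_3 and crate below 3.8 N and linear speed of tea_tin_3 below 0.03 m/s)) or (height (world z) of tea_tin_3 above 0.12 m and angle between tea_tin_3's own z axis and vertical below 0.35 rad and linear speed of tea_tin_3 below 0.05 m/s and contact force between tea_tin_3 and the fingers above 3 N and contact force between tea_tin_3 and tea_tin_1 below 0.1 N and contact force between tea_tin_3 and tea_tin_2 below 0.1 N and contact force between tea_tin_3 and crate below 0.1 N and contact force between tea_tin_3 and salt_box below 0.1 N and contact force between tea_tin_3 and bowl below 0.1 N and contact force between tea_tin_3 and mug below 0.1 N and ((x of tea_tin_1 in the frame of crate between -0.012 and 0.012 m and y of tea_tin_1 in the frame of crate between -0.062 and 0.03 m and z of tea_tin_1 in the frame of crate below 0.014 m and angle between tea_tin_1's own z axis and vertical below 0.1 rad and contact force between tea_tin_1 and the fingers below 0.1 N) and contact force between tea_tin_1 and crate below 3.8 N and linear speed of tea_tin_1 below 0.03 m/s) and ((x of tea_tin_2 in the frame of crate between -0.012 and 0.012 m and y of tea_tin_2 in the frame of crate between -0.062 and 0.03 m and z of tea_tin_2 in the frame of crate below 0.014 m and angle between tea_tin_2's own z axis and vertical below 0.1 rad and contact force between tea_tin_2 and the fingers below 0.1 N) and contact force between tea_tin_2 and crate below 3.8 N and linear speed of tea_tin_2 below 0.03 m/s))) and z of salt_box in the frame of crate below 0.02 m and angle between salt_box's own z axis and vertical below 0.15 rad and horizontal distance between salt_box and crate below 0.075 m); the arm keeps its last pose, push and grip.
It fails at once if a tea tin tipped over (angle between any of tea_tin_1, tea_tin_2, tea_tin_3's own z axis and vertical above 0.6 rad).
It fails at once if salt box knocked over or out (angle between salt_box's own z axis and vertical above 0.5 rad or horizontal distance between salt_box and crate above 0.1 m).
It fails at once if the bowl was moved (distance of bowl from where it was at the start of the episode above 0.03 m).
It fails at once if the mug was moved (distance of mug from where it was at the start of the episode above 0.03 m).
It also fails if it takes over 72 s, if anything falls off the work surface, if the arm or the gripper's body presses on something with over 40 N, if the wrist force passes 120 N, or if a joint passes its speed limit or range.

## Working session

There is one attempt and no reset: what is moved stays moved. The work goes in short steps, Python scripts to look and compute and a tool call to move; the robot and the scene stay as the last step left them, time stands still between calls to the robot, and variables do not carry over. Pictures are saved under pics/ and viewed, at most 10 in all, crops included, and the job is handed in when it is done.

Besides the shell and the picture viewer there is one more tool, called after ">>>" as name(argument=value, ...) on one line, values as JSON. move_arm: Moves the arm, as the interface text tells. Its arguments: {"type":"object","properties":{"deltas":{"type":"array","items":{"type":"number"}}},"required":["deltas"]}

```bash
mkdir -p pics; cat > h.py <<'E'
import numpy as np, cv2
from scipy.spatial.transform import Rotation as R
from bench import robot
def snap(n,save=None):
    s=robot.snapshot(n)
    if save: cv2.imwrite('pics/'+save,s['image'][:,:,::-1])
    return s
def world(s):
    f=240/np.tan(np.radians(s['fov_y'])/2)
    v,u=np.mgrid[:480,:640]; d=s['depth']
    P=np.stack([(u-s['cx'])/f*d,-(v-s['cy'])/f*d,-d],-1)
    o=np.array(s['orientation']); 
    M=o if o.shape==(3,3) else R.from_euler('xyz',o).as_matrix()
    return P@M.T+np.array(s['origin'])
E
python3 - <<'E'
from h import *
print({k:np.round(v,3) for k,v in robot.get_obs().items()})
for n in('scene','side'):
    s=snap(n,n+'0.png'); print(n,{k:v for k,v in s.items() if k not in('image','depth')})
    np.savez(n+'0.npz',W=world(s),im=s['image'],d=s['depth'])
E
```

```text
{'time': np.float64(0.0), 'joint_positions': array([-1.319,  0.088,  1.372,  0.   ,  1.684, -0.103]), 'qvel': array([ 0.001,  0.001, -0.   , -0.   , -0.001,  0.   ]), 'joint_torque': array([-0.0000e+00, -3.4017e+01, -3.0243e+01,  7.2000e-02,  3.3000e-02,
       -0.0000e+00]), 'tool_pos': array([ 0.191, -0.515,  0.204]), 'ee_rot': array([-3.139, -0.   ,  0.355]), 'wrist_force': array([-0.784, -0.909, -0.115]), 'wrist_torque': array([-0.007,  0.   , -0.028]), 'finger_force': np.float64(0.0), 'width': np.float64(0.094)}
scene {'fov_y': 50.686979870398886, 'cx': 320.338231030037, 'cy': 239.22634558917647, 'origin': array([-0.43135184,  0.54586864,  0.72835935]), 'orientation': array([ 1.03170133,  0.00570274, -2.12949808])}
side {'fov_y': 50.03982475710899, 'cx': 319.2875562677608, 'cy': 236.118361482571, 'origin': array([ 0.47273688, -1.28674375,  0.69866485]), 'orientation': array([ 1.06591095, -0.01947838, -0.06410065])}
```

View pics/scene0.png

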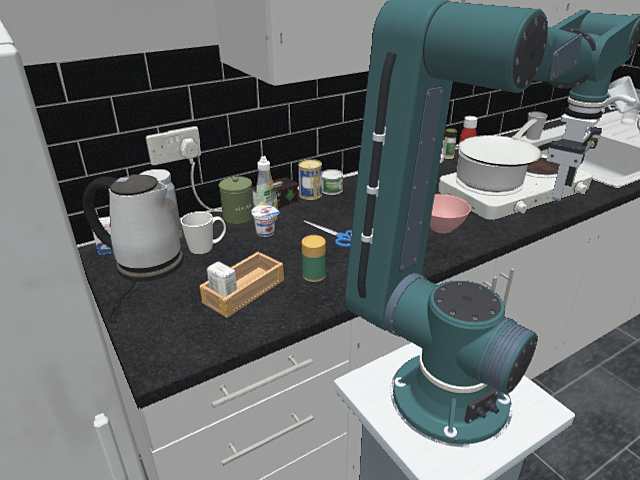

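View pics/side0.png

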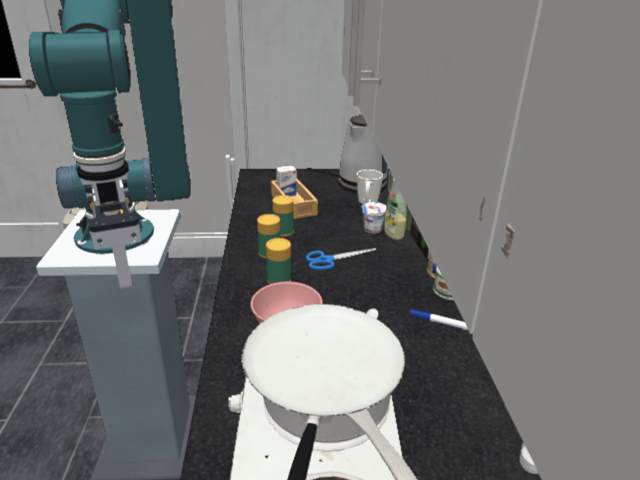

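The scene view shows one tin with its lid at (313,245), the crate at (243,285) and the salt box at (222,278). The side view shows all three lids, at (284,202), (268,222) and (279,246), with the crate at (294,197). Next I measure the lids and the crate rim from depth.

```bash
python3 - <<'E'
from h import *
for n,pts in(('scene',[(313,241)]),('side',[(284,200),(268,219),(279,244)])):
    z=np.load(n+'0.npz');W=z['W'];im=z['im']
    hsv=cv2.cvtColor(im,cv2.COLOR_RGB2HSV)
    for u,v in pts:
        sl=np.s_[v-14:v+15,u-16:u+17]
        w=W[sl].reshape(-1,3);h=hsv[sl].reshape(-1,3)
        t=w[(abs(w[:,2]-0.1)<.004)&(h[:,1]>100)]
        (cx,cy),r=cv2.minEnclosingCircle(t[:,:2].astype(np.float32))
        print(n,(u,v),len(t),t.mean(0).round(4),'circle',round(cx,4),round(cy,4),round(r,4))
    # crate rim: z 0.045-0.055
    m=(abs(W[...,2]-0.05)<.004)&(W[...,0]>.2)&(W[...,0]<.75)&(W[...,1]>.0)&(W[...,1]<.6)&(hsv[...,1]>60)&(hsv[...,0]<25)
    nl,lab,st,_=cv2.connectedComponentsWithStats(cv2.dilate(m.astype(np.uint8),np.ones((5,5))))
    k=1+st[1:,4].argmax(); p=W[m&(lab==k)]
    print(n,'rim',st[k],len(p),p.min(0).round(3),p.max(0).round(3),cv2.minAreaRect(p[:,:2].astype(np.float32)))
    m=(abs(W[...,2]-0.092)<.006)&(W[...,1]>.0)&(abs(W[...,:2]-p[:,:2].mean(0)).max(-1)<.12)&(hsv[...,1]<90)
    p=W[m]; print('salt',len(p),p.mean(0),cv2.minAreaRect(p[:,:2].astype(np.float32)) if len(p)>3 else 0)
    # bowl
    m=(hsv[...,0]>165)&(W[...,2]>.06)&(W[...,2]<.085)&(abs(W[...,0]-.45)<.2)&(abs(W[...,1]+.25)<.3)|((hsv[...,0]<8)&(hsv[...,1]>60)&(W[...,2]>.06)&(W[...,2]<.085)&(abs(W[...,0]-.45)<.2)&(abs(W[...,1]+.25)<.3))
    p=W[m]
    if len(p): print('bowl',len(p),cv2.minEnclosingCircle(p[:,:2].astype(np.float32)))
E
```

```text
scene (313, 241) 235 [0.4639 0.0108 0.0982] circle 0.4657 0.0123 0.0311
scene rim [ 198  250   87   54 1325] 455 [0.426 0.086 0.046] [0.571 0.287 0.053] ((0.49610576033592224, 0.18583276867866516), (0.09051162749528885, 0.18882466852664948), 19.77933692932129)
salt 220 [0.46876474 0.24521734 0.0937968 ] ((0.4745306372642517, 0.24349285662174225), (0.05810103937983513, 0.04018855094909668), 19.512821197509766)
bowl 306 ((0.47187405824661255, -0.4307236969470978), 0.0774381011724472)
side (284, 200) 151 [0.4667 0.0051 0.0984] circle 0.4664 0.0045 0.0308
side (268, 219) 189 [ 0.4304 -0.1136  0.0985] circle 0.4445 -0.082 0.0641
side (279, 244) 240 [ 0.4551 -0.2421  0.0985] circle 0.4564 -0.241 0.0298
side rim [292 177  28  30 385] 97 [0.499 0.087 0.046] [0.568 0.272 0.053] ((0.5393720269203186, 0.17687323689460754), (0.18589045107364655, 0.06740208715200424), 85.77457427978516)
salt 98 [0.47885808 0.23376284 0.09387003] ((0.47654932737350464, 0.24045194685459137), (0.057952672243118286, 0.04458155110478401), 26.915658950805664)
bowl 578 ((0.47197937965393066, -0.4289954900741577), 0.07387161254882812)
```

```bash
cat >> h.py <<'E'
def plan(x,y,z,yaw=1.916):
    o=robot.get_obs();p=np.array(o['tool_pos']);M=R.from_euler('xyz',o['ee_rot']).as_matrix()
    T=R.from_euler('xyz',[np.pi,0,yaw]).as_matrix()
    print('pos',p.round(4),'rot',np.round(o['ee_rot'],3),'w',o['width'],'F',np.round(o['wrist_force'],2))
    print('turn',R.from_matrix(M.T@T).as_rotvec().round(3),'shift cm',(100*M.T@(np.array([x,y,z])-p)).round(2))
def wristW(save=None):
    o=robot.get_obs();s=snap('wrist',save);s['orientation']=np.eye(3);s['origin']=np.zeros(3)
    P=world(s);T=np.array(s['T_tool_cam']);P=P@T[:3,:3].T+T[:3,3]
    return P@R.from_euler('xyz',o['ee_rot']).as_matrix().T+o['tool_pos'],s
def lids(W,im):
    hsv=cv2.cvtColor(im,cv2.COLOR_RGB2HSV)
    m=((abs(W[...,2]-.1)<.005)|(abs(W[...,2]-.108)<.005))&(hsv[...,1]>90)
    n,lab,st,c=cv2.connectedComponentsWithStats(m.astype(np.uint8))
    for k in range(1,n):
        if st[k,4]>200:
            w=W[lab==k];print('lid',st[k],w.mean(0).round(4),cv2.minEnclosingCircle(w[:,:2].astype(np.float32)))
E
python3 -c "
from h import *
print(plan(.456,-.241,.25)); s=robot.snapshot('wrist');print(s['T_tool_cam'].round(3),s['fov_y'])"
```

```text
pos [ 0.191  -0.5153  0.2044] rot [-3.14  -0.     0.355] w 0.09366507540779341 F [ 0.22 -0.14 -0.76]
turn [-1.000e-03 -2.000e-03 -1.561e+00] shift cm [ 34.38 -16.52  -4.52]
None
[[ 0.002  0.965  0.261  0.077]
 [ 1.    -0.001 -0.001  0.   ]
 [-0.001  0.261 -0.965 -0.18 ]
 [ 0.     0.     0.     1.   ]] 65.76844152138113
```

>>> move_arm(deltas=[0, 0, -0.15, 4.3, -2.1, -0.6, -1, 0, 0, -0.3, 8.6, -4.2, -1.2, -1, 0, 0, -0.45, 12.9, -6.2, -1.8, -1, 0, 0, -0.6, 17.2, -8.3, -2.5, -1, 0, 0, -0.75, 21.5, -10.4, -3.1, -1, 0, 0, -0.9, 25.8, -12.5, -3.7, -1, 0, 0, -1.05, 30.1, -14.5, -4.3, -1, 0, 0, -1.2, 34.4, -16.6, -5, -1])

```text
time: 0.95
tool_pos: [0.4569, -0.2389, 0.2554]
ee_rot: [-3.141, -0.0, 1.561]
wrist_force: [0.0, -0.5, 0.3]
width: 0.0941
finger_force: 0.0
```

```bash
python3 -c "
from h import *
plan(.456,-.241,.26)"
```

```text
pos [ 0.4569 -0.2389  0.2554] rot [-3.141 -0.     1.561] w 0.09414285595249001 F [ 0.05 -0.52  0.31]
turn [-0.    -0.    -0.355] shift cm [-0.21 -0.09 -0.46]
```

>>> move_arm(deltas=[0, 0, -0.14, -0.1, 0, -0.2, -1, 0, 0, -0.28, -0.2, 0, -0.4, -1, 0, 0, -0.355, -0.2, -0.1, -0.4, -1, 0, 0, -0.355, -0.2, -0.1, -0.4, -1])

```text
time: 1.35
tool_pos: [0.4549, -0.2423, 0.2591]
ee_rot: [-3.141, -0.0, 1.91]
wrist_force: [0.6, 0.5, 0.6]
width: 0.0939
finger_force: 0.0
```

```bash
python3 - <<'E'
from h import *
W,s=wristW('w1.png'); lids(W,s['image']); plan(.456,-.241,.066)
E
```

```text
lid [ 308   35   68   74 3939] [ 0.4309 -0.1099  0.0994] ((0.4307687282562256, -0.1099088117480278), 0.02917582169175148)
lid [ 289  191   61   61 2909] [ 0.4566 -0.2377  0.0994] ((0.456790953874588, -0.2385016679763794), 0.02907647006213665)
pos [ 0.4549 -0.2424  0.2591] rot [-3.141 -0.     1.908] w 0.09356678173123031 F [-0.33 -1.35 -0.57]
turn [-0.    -0.    -0.008] shift cm [ 0.09  0.16 19.31]
```

View pics/w1.png

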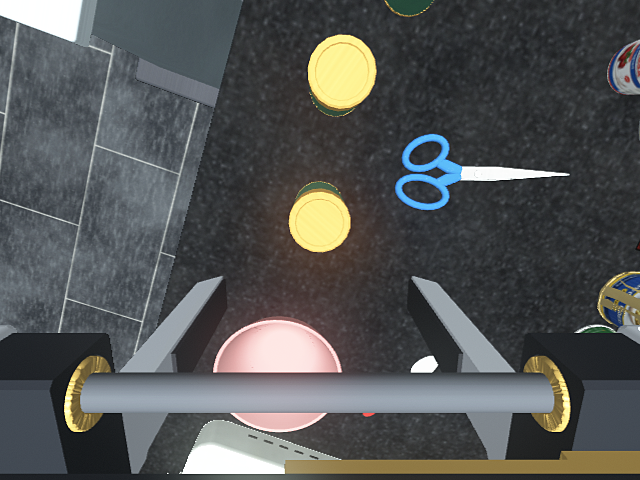

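The wrist view shows tin lids at (342,70) and (320,221), with the bowl below at (278,375). The lid radii fit at 29 mm. The nearest tin is at (0.4567,-0.239).

```bash
python3 -c "
from h import *
plan(.4567,-.239,.067)"
```

```text
pos [ 0.4549 -0.2424  0.2591] rot [-3.141 -0.     1.908] w 0.09356678173123031 F [-0.33 -1.35 -0.57]
turn [-0.    -0.    -0.008] shift cm [ 0.25  0.29 19.21]
```

>>> move_arm(deltas=[0, 0, 0, 0.25, 0.3, 3, -1, 0, 0, 0, 0.25, 0.3, 7, -1, 0, 0, 0, 0.25, 0.3, 11, -1, 0, 0, 0, 0.25, 0.3, 15, -1, 0, 0, 0, 0.25, 0.3, 17.5, -1, 0, 0, 0, 0.25, 0.3, 19, -1, 0, 0, 0, 0.25, 0.3, 19.2, -1, 0, 0, 0, 0.25, 0.3, 19.2, -1])

```text
time: 2.2
tool_pos: [0.4568, -0.2393, 0.0674]
ee_rot: [-3.141, -0.0, 1.909]
wrist_force: [-0.1, -0.1, 0.5]
width: 0.0943
finger_force: 0.0
```

>>> move_arm(deltas=[0, 0, 0, 0, 0, 0, 1, 0, 0, 0, 0, 0, 0, 1, 0, 0, 0, 0, 0, 0, 1, 0, 0, 0, 0, 0, 0, 1, 0, 0, 0, 0, 0, 0, 1, 0, 0, 0, 0, 0, 0, 1, 0, 0, 0, 0, 0, 0, 1])

```text
time: 2.9
tool_pos: [0.4569, -0.2394, 0.0679]
ee_rot: [-3.141, 0.001, 1.91]
wrist_force: [-0.3, -0.9, 2.4]
width: 0.0575
finger_force: 30.0
```

>>> move_arm(deltas=[0, 0, 0, 0, 0, -1, 1, 0, 0, 0, 0, 0, -3, 1, 0, 0, 0, 0, 0, -6, 1, 0, 0, 0, 0, 0, -9, 1, 0, 0, 0, 0, 0, -11, 1, 0, 0, 0, 0, 0, -12, 1, 0, 0, 0, 0, 0, -12, 1, 0, 0, 0, 0, 0, -12, 1])

```text
time: 3.7
tool_pos: [0.4565, -0.2389, 0.1863]
ee_rot: [-3.14, -0.002, 1.91]
wrist_force: [-0.6, -0.3, -1.4]
width: 0.0576
finger_force: 30.0
```

>>> move_arm(deltas=[0, 0, 0, 0, 0, 0, 1])

```text
time: 3.8
tool_pos: [0.4562, -0.2387, 0.1856]
ee_rot: [-3.14, -0.003, 1.91]
wrist_force: [0.1, -0.0, -1.9]
width: 0.058
finger_force: 30.0
```

>>> move_arm(deltas=[0, 0, 0, 0, 0, 0, 1])

```text
time: 3.9
tool_pos: [0.4563, -0.2388, 0.1859]
ee_rot: [-3.14, -0.002, 1.91]
wrist_force: [0.1, -0.5, -1.5]
width: 0.0577
finger_force: 30.0
```

```bash
python3 - <<'E'
from h import *
F=[]
for i in range(6): F.append(robot.get_obs()['wrist_force']); robot.snapshot('wrist')
print(np.round(F,2),np.mean(F,0)); plan(.497,.18,.26)
E
```

```text
[[ 0.11 -0.5  -1.51]
 [-0.53 -0.11 -2.2 ]
 [ 0.43 -0.34 -1.61]
 [ 1.01 -0.31 -2.22]
 [ 0.48 -0.2  -1.79]
 [ 0.1  -0.43 -2.07]] [ 0.26677492 -0.31529302 -1.8997969 ]
pos [ 0.4569 -0.2392  0.1873] rot [-3.141 -0.     1.91 ] w 0.05779544728445701 F [ 0.04 -0.88 -1.  ]
turn [-0.    -0.    -0.006] shift cm [38.2  17.72 -7.27]
```

The tin weighs about 0.19 kg, so it is a light one. I carry it toward the crate.

>>> move_arm(deltas=[0, 0, 0, 0.8, 0.5, -1.5, 1, 0, 0, 0, 3.5, 2.1, -3.8, 1, 0, 0, 0, 7, 4.2, -3.8, 1, 0, 0, 0, 10.5, 6.3, -3.8, 1, 0, 0, 0, 14, 8.4, -3.8, 1, 0, 0, 0, 17.5, 10.5, -3.8, 1, 0, 0, 0, 21, 12.6, -3.8, 1, 0, 0, 0, 24, 14.4, -3.8, 1])

```text
time: 5.0
tool_pos: [0.5132, 0.0377, 0.2272]
ee_rot: [3.139, 0.0, 1.911]
wrist_force: [0.6, 0.1, -1.7]
width: 0.0573
finger_force: 30.0
```

>>> move_arm(deltas=[0, 0, 0, 2.8, 1.6, 0, 1, 0, 0, 0, 4.8, 2.8, 0, 1, 0, 0, 0, 5.7, 3.3, 0, 1, 0, 0, 0, 5.7, 3.3, 0, 1, 0, 0, 0, 5.7, 3.3, 0, 1])

```text
time: 5.5
tool_pos: [0.5251, 0.0992, 0.2259]
ee_rot: [3.141, 0.001, 1.91]
wrist_force: [0.7, -0.4, -1.7]
width: 0.0575
finger_force: 30.0
```

```bash
cat >> h.py <<'E'
def crate(W,s):
    hsv=cv2.cvtColor(s['image'],cv2.COLOR_RGB2HSV)
    m=(abs(W[...,2]-.05)<.004)&(W[...,1]>.06)&(W[...,1]<.32)&(abs(W[...,0]-.5)<.12)&(hsv[...,0]<30)&(hsv[...,1]>50)
    p=W[m][:,:2].astype(np.float32); print('rim',len(p),cv2.minAreaRect(p))
    q=W[(abs(W[...,2]-.092)<.005)&(abs(W[...,1]-.245)<.06)&(abs(W[...,0]-.475)<.06)][:,:2].astype(np.float32)
    if len(q)>3: print('salt',len(q),q.mean(0),cv2.minAreaRect(q))
E
python3 - <<'E'
from h import *
W,s=wristW('w2.png'); crate(W,s); lids(W,s['image']); plan(.514,.136,.2)
E
```

```text
rim 4033 ((0.5001064538955688, 0.18482768535614014), (0.08798951655626297, 0.18748171627521515), 18.734561920166016)
salt 386 [0.48355347 0.22993995] ((0.47899317741394043, 0.24168024957180023), (0.05619031563401222, 0.03569917380809784), 19.79231071472168)
lid [ 191  275   50   54 1402] [0.4558 0.0132 0.0995] ((0.46357133984565735, 0.010268709622323513), 0.02884029969573021)
pos [0.525  0.0988 0.2258] rot [3.142e+00 1.000e-03 1.909e+00] w 0.05796622119705879 F [ 0.34 -0.23 -1.81]
turn [ 0.     0.001 -0.007] shift cm [3.88 0.19 2.58]
```

View pics/w2.png

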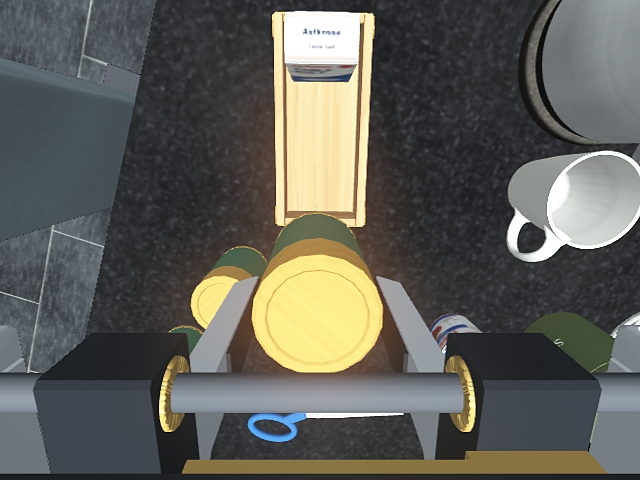

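The crate sits at (323,118) and is nearly aligned with the tool. The salt box is at its far end, (320,45), and the held lid is at (318,320). I check the held lid's offset in the same camera.

```bash
python3 - <<'E'
from h import *
W,s=wristW(); o=robot.get_obs(); M=R.from_euler('xyz',o['ee_rot']).as_matrix()
L=(W-o['tool_pos'])@M   # tool frame
hsv=cv2.cvtColor(s['image'],cv2.COLOR_RGB2HSV)
m=(hsv[...,1]>90)&(hsv[...,0]>15)&(hsv[...,0]<35)&(abs(L[...,0])<.05)&(abs(L[...,1])<.04)&(L[...,2]<-.02)&(L[...,2]>-.05)
z=np.median(L[m][:,2]); p=L[m&(abs(L[...,2]-z)<.0035)]
print('top z',z,len(p),cv2.minEnclosingCircle(p[:,:2].astype(np.float32)),p.min(0),p.max(0))
# crate in tool frame from rim, and inner edges
m=(abs(W[...,2]-.05)<.003)&(W[...,1]>.06)&(W[...,1]<.32)&(abs(W[...,0]-.5)<.12)&(hsv[...,0]<30)&(hsv[...,1]>50)
q=L[m][:,:2].astype(np.float32)
c,sz,a=cv2.minAreaRect(q); print(c,sz,a, len(q), (np.array([*c,0])@M.T+o['tool_pos']))
E
```

```text
top z -0.031650265569449096 12418 ((0.0012590244878083467, -0.004721487872302532), 0.03567547723650932) [-0.0263347  -0.03937316 -0.03494159] [ 0.03034069  0.03033206 -0.0281733 ]
(0.08971260488033295, 0.0049331337213516235) (0.1873694509267807, 0.08771777153015137) 0.6826698780059814 3966 [0.50001249 0.18490415 0.22569668]
```

>>> move_arm(deltas=[0, 0, 0, 1.2, 0.2, 0, 1, 0, 0, 0, 2.8, 0.4, 0, 1, 0, 0, 0, 3.6, 0.4, 1, 1, 0, 0, 0, 3.6, 0.4, 3.5, 1, 0, 0, 0, 3.6, 0.4, 6, 1, 0, 0, 0, 3.6, 0.4, 8.2, 1, 0, 0, 0, 3.6, 0.4, 9.1, 1, 0, 0, 0, 3.6, 0.4, 9.1, 1])

```text
time: 6.4
tool_pos: [0.5155, 0.1347, 0.1323]
ee_rot: [-3.137, -0.001, 1.91]
wrist_force: [-0.1, 0.1, -1.4]
width: 0.0574
finger_force: 30.0
```

```bash
cat >> h.py <<'E'
def rel(save=None):
    W,s=wristW(save); o=robot.get_obs(); M=R.from_euler('xyz',o['ee_rot']).as_matrix()
    L=(W-o['tool_pos'])@M; hsv=cv2.cvtColor(s['image'],cv2.COLOR_RGB2HSV)
    m=(hsv[...,1]>90)&(hsv[...,0]>15)&(hsv[...,0]<35)&(abs(L[...,0])<.05)&(abs(L[...,1])<.035)&(abs(L[...,2]+.0325)<.006)
    p=L[m]; print('held lid x',p[:,0].min(),p[:,0].max(),'y',p[:,1].min(),p[:,1].max(),len(p))
    m=(abs(W[...,2]-.05)<.003)&(W[...,1]>.06)&(W[...,1]<.32)&(abs(W[...,0]-.5)<.12)&(hsv[...,0]<30)&(hsv[...,1]>50)
    q=L[m]; B=np.arange(-.1,.13,.02)
    for b in B:
        t=q[abs(q[:,0]-b)<.004]
        if len(t)>8: print('rim at x=%.3f'%b,'y',t[:,1].min().round(4),t[:,1].max().round(4),len(t))
    print('rim x max',q[:,0].max(),cv2.minAreaRect(q[:,:2].astype(np.float32)))
    m=(abs(W[...,2]-.092)<.004)&(L[...,0]>.06)&(L[...,0]<.2)&(abs(L[...,1])<.05)
    if m.sum()>5: t=L[m]; print('salt top x',t[:,0].min(),t[:,0].max(),'y',t[:,1].min(),t[:,1].max(),m.sum())
E
python3 -c "
from h import *
rel('w3.png');plan(.514,.136,.076)"
```

```text
held lid x -0.026499243923379896 0.03042650592520686 y -0.028705321186547617 0.029268213981257618 12408
rim at x=-0.020 y -0.0419 0.044 53
rim at x=0.000 y -0.0423 0.0437 232
rim at x=0.020 y -0.042 0.0435 246
rim at x=0.040 y -0.0413 0.0441 263
rim at x=0.060 y -0.0411 0.0445 281
rim at x=0.080 y -0.0412 0.0442 286
rim at x=0.100 y -0.0412 0.0448 311
rim at x=0.120 y -0.0407 0.0452 311
rim x max 0.14663370258823966 ((0.06193315237760544, 0.0014736689627170563), (0.16863837838172913, 0.0877111405134201), 0.6718432307243347)
salt top x 0.09566367704451968 0.13122280077393542 y -0.027673103557303326 0.029133016205907195 271
pos [0.5166 0.1349 0.134 ] rot [-3.14 -0.    1.91] w 0.05768987392688441 F [ 0.61  0.1  -1.21]
turn [-0.001 -0.    -0.006] shift cm [ 0.19 -0.2   5.8 ]
```

View pics/w3.png

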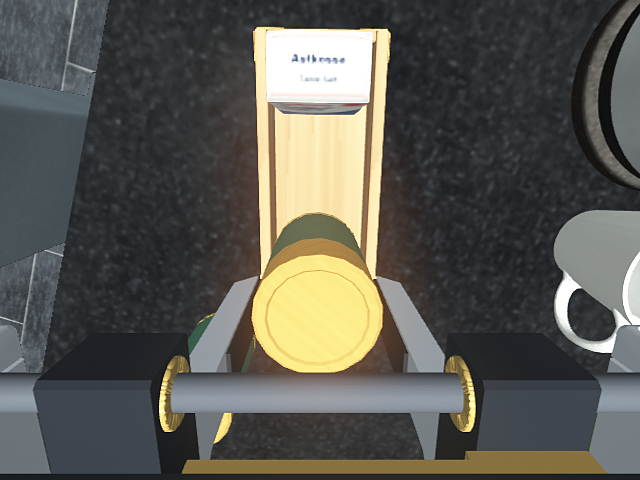

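The tin is centred between the crate walls: rim middle +0.8 mm against tin +0.3 mm, crate y ≈ -0.052. I lower it.

>>> move_arm(deltas=[0, 0, 0, -0.1, 0.05, 1, 1, 0, 0, 0, -0.1, 0.05, 2.5, 1, 0, 0, 0, -0.1, 0.05, 4, 1, 0, 0, 0, -0.1, 0.05, 5, 1, 0, 0, 0, -0.1, 0.05, 5.5, 1, 0, 0, 0, -0.1, 0.05, 5.7, 1, 0, 0, 0, -0.1, 0.05, 5.7, 1])

```text
time: 7.15
tool_pos: [0.5177, 0.1342, 0.0773]
ee_rot: [-3.141, 0.0, 1.91]
wrist_force: [0.1, -0.9, -2.0]
width: 0.0574
finger_force: 30.0
```

>>> move_arm(deltas=[0, 0, 0, 0, 0, 0.1, 1, 0, 0, 0, 0, 0, 0.15, 1, 0, 0, 0, 0, 0, 0.15, 1])

```text
time: 7.45
tool_pos: [0.518, 0.1342, 0.0764]
ee_rot: [3.141, 0.0, 1.91]
wrist_force: [0.3, 0.0, -1.7]
width: 0.0575
finger_force: 30.0
```

>>> move_arm(deltas=[0, 0, 0, 0, 0, 0, 0.2, 0, 0, 0, 0, 0, 0, -0.2, 0, 0, 0, 0, 0, 0, -0.6, 0, 0, 0, 0, 0, 0, -1, 0, 0, 0, 0, 0, 0, -1, 0, 0, 0, 0, 0, 0, -1, 0, 0, 0, 0, 0, 0, -1])

```text
time: 8.15
tool_pos: [0.5178, 0.1342, 0.0761]
ee_rot: [3.141, 0.0, 1.91]
wrist_force: [-0.5, 0.3, -0.1]
width: 0.0925
finger_force: 0.0
```

>>> move_arm(deltas=[0, 0, 0, 0, 0, -1, -1, 0, 0, 0, 0, 0, -4, -1, 0, 0, 0, 0, 0, -8, -1, 0, 0, 0, 0, 0, -12, -1, 0, 0, 0, 0, 0, -14.5, -1, 0, 0, 0, 0, 0, -15, -1, 0, 0, 0, 0, 0, -15, -1])

```text
time: 8.85
tool_pos: [0.5181, 0.1343, 0.227]
ee_rot: [3.139, 0.001, 1.91]
wrist_force: [-0.5, -0.7, -0.4]
width: 0.0942
finger_force: 0.0
```

```bash
python3 -c "
from h import *
W,s=wristW();lids(W,s['image']);crate(W,s);plan(.464,.009,.22)"
```

```text
lid [ 281  198   69   70 3728] [0.5174 0.1367 0.1073] ((0.518035352230072, 0.13546140491962433), 0.029197998344898224)
lid [ 199  311   52   58 1904] [0.4764 0.0088 0.0994] ((0.4691101312637329, 0.008503919467329979), 0.029284896329045296)
lid [147 413  35  42 853] [ 0.4474 -0.1101  0.0995] ((0.43973350524902344, -0.1102779358625412), 0.026906589046120644)
rim 4107 ((0.4999699592590332, 0.1848699450492859), (0.08795516937971115, 0.1875983327627182), 18.626325607299805)
salt 225 [0.48287234 0.23304309] ((0.47947749495506287, 0.24204224348068237), (0.05672803521156311, 0.035819973796606064), 19.57196044921875)
pos [0.5174 0.1342 0.2252] rot [-3.141 -0.     1.91 ] w 0.09379136275170168 F [-0.68 -0.48 -0.94]
turn [-0.001 -0.    -0.006] shift cm [-10.03  -9.2    0.52]
```

First tin placed at crate frame (0.001,-0.053) with its lid at 107 mm. Next is tin A.

>>> move_arm(deltas=[0, 0, 0, -2.5, -2.3, 0, -1, 0, 0, 0, -5, -4.6, 0, -1, 0, 0, 0, -7.5, -6.9, 0, -1, 0, 0, 0, -10, -9.2, 0, -1, 0, 0, 0, -10, -9.2, 0, -1, 0, 0, 0, -10, -9.2, 0, -1])

```text
time: 9.5
tool_pos: [0.4633, 0.0092, 0.224]
ee_rot: [-3.139, -0.002, 1.908]
wrist_force: [0.7, 0.3, -0.6]
width: 0.0938
finger_force: 0.0
```

```bash
python3 -c "
from h import *
W,s=wristW();lids(W,s['image']);plan(.465,.009,.067)"
```

```text
lid [ 398   66   80   81 5017] [0.5165 0.1352 0.1071] ((0.5177668929100037, 0.1354348510503769), 0.0293287206441164)
lid [ 287  204   69   66 3507] [0.468  0.0093 0.0994] ((0.4682846665382385, 0.0084541579708457), 0.02906939573585987)
lid [ 209  312   63   59 2791] [ 0.432  -0.1082  0.0995] ((0.431472510099411, -0.11012737452983856), 0.029690604656934738)
pos [0.4637 0.0097 0.2243] rot [-3.139e+00 -2.000e-03  1.910e+00] w 0.09379358487179391 F [ 0.07  0.43 -0.19]
turn [-0.002 -0.002 -0.006] shift cm [-0.14  0.14 15.73]
```

>>> move_arm(deltas=[0, 0, 0, -0.3, 0.3, 3, -1, 0, 0, 0, -0.3, 0.3, 7, -1, 0, 0, 0, -0.3, 0.3, 11, -1, 0, 0, 0, -0.3, 0.3, 14, -1, 0, 0, 0, -0.3, 0.3, 15.5, -1, 0, 0, 0, -0.3, 0.3, 15.65, -1, 0, 0, 0, -0.3, 0.3, 15.65, -1])

```text
time: 10.25
tool_pos: [0.468, 0.0084, 0.069]
ee_rot: [-3.14, -0.001, 1.911]
wrist_force: [0.3, -0.6, 0.4]
width: 0.0941
finger_force: 0.0
```

>>> move_arm(deltas=[0, 0, 0, 0, 0, 0, 1, 0, 0, 0, 0, 0, 0, 1, 0, 0, 0, 0, 0, 0, 1, 0, 0, 0, 0, 0, 0, 1, 0, 0, 0, 0, 0, 0, 1, 0, 0, 0, 0, 0, 0, 1, 0, 0, 0, 0, 0, 0, 1])

```text
time: 10.95
tool_pos: [0.4679, 0.0073, 0.0699]
ee_rot: [-3.141, 0.0, 1.91]
wrist_force: [-2.7, -0.2, 4.0]
width: 0.0572
finger_force: 31.7
```

>>> move_arm(deltas=[0, 0, 0, 0, 0, -1, 1, 0, 0, 0, 0, 0, -3, 1, 0, 0, 0, 0, 0, -6, 1, 0, 0, 0, 0, 0, -9, 1, 0, 0, 0, 0, 0, -12, 1, 0, 0, 0, 0, 0, -15, 1, 0, 0, 0, 0, 0, -16, 1, 0, 0, 0, 0, 0, -16, 1])

```text
time: 11.75
tool_pos: [0.4687, 0.0075, 0.2304]
ee_rot: [3.139, 0.001, 1.91]
wrist_force: [-0.5, -1.2, -5.4]
width: 0.0576
finger_force: 31.7
```

```bash
python3 - <<'E'
from h import *
F=[]
for i in range(8): F.append(robot.get_obs()['wrist_force']); robot.snapshot('wrist')
print(np.mean(F,0),np.std(F,0)); plan(.497,.194,.23); rel()
E
```

```text
[-0.30950624 -0.48387197 -5.2947287 ] [0.42623323 0.44877032 0.36349891]
pos [0.4675 0.0076 0.2282] rot [-3.14e+00 -1.00e-03  1.91e+00] w 0.05744455468761122 F [-0.05  0.6  -5.24]
turn [-0.002 -0.001 -0.006] shift cm [16.6   8.98 -0.18]
held lid x -0.027694617239241884 0.03006081128660769 y -0.027786565713145698 0.030105008115363083 12088
rim at x=0.060 y 0.0473 0.1302 94
rim at x=0.080 y 0.0447 0.1324 133
rim at x=0.100 y 0.0457 0.0539 86
rim at x=0.120 y 0.046 0.0544 83
rim x max 0.19263108182370414 ((0.12749776244163513, 0.08885517716407776), (0.13048693537712097, 0.08769332617521286), 0.33874183893203735)
```

It weighs about 0.54 kg, so this is the heavy one. I set it back down and take tin B.

>>> move_arm(deltas=[0, 0, 0, 0, 0, 2, 1, 0, 0, 0, 0, 0, 5, 1, 0, 0, 0, 0, 0, 9, 1, 0, 0, 0, 0, 0, 13, 1, 0, 0, 0, 0, 0, 15, 1, 0, 0, 0, 0, 0, 15.7, 1, 0, 0, 0, 0, 0, 15.9, 1, 0, 0, 0, 0, 0, 16, 1])

```text
time: 13.0
tool_pos: [0.4692, 0.0074, 0.0705]
ee_rot: [3.139, 0.001, 1.91]
wrist_force: [0.1, -0.7, -6.0]
width: 0.0577
finger_force: 31.6
```

>>> move_arm(deltas=[0, 0, 0, 0, 0, 0, 1, 0, 0, 0, 0, 0, 0, 0.2, 0, 0, 0, 0, 0, 0, -0.2, 0, 0, 0, 0, 0, 0, -0.6, 0, 0, 0, 0, 0, 0, -1, 0, 0, 0, 0, 0, 0, -1, 0, 0, 0, 0, 0, 0, -1, 0, 0, 0, 0, 0, 0, -1])

```text
time: 13.8
tool_pos: [0.4683, 0.0075, 0.0698]
ee_rot: [3.141, 0.0, 1.91]
wrist_force: [0.7, -0.1, -0.3]
width: 0.093
finger_force: 0.0
```

>>> move_arm(deltas=[0, 0, 0, 0, 0, -1, -1, 0, 0, 0, 0, 0, -4, -1, 0, 0, 0, 0, 0, -8, -1, 0, 0, 0, 0, 0, -12, -1, 0, 0, 0, 0, 0, -15, -1, 0, 0, 0, 0, 0, -16, -1, 0, 0, 0, 0, 0, -16, -1])

```text
time: 14.5
tool_pos: [0.4689, 0.0074, 0.2314]
ee_rot: [3.138, 0.002, 1.91]
wrist_force: [0.1, -0.1, -0.4]
width: 0.0941
finger_force: 0.0
```

```bash
python3 -c "
from h import *
W,s=wristW();lids(W,s['image']);plan(.431,-.1105,.225)"
```

```text
lid [ 390   63   78   79 4804] [0.5165 0.1351 0.1071] ((0.517807126045227, 0.13529561460018158), 0.02920144610106945)
lid [ 283  198   66   65 3387] [0.4687 0.0095 0.0995] ((0.4690340459346771, 0.008538201451301575), 0.029071172699332237)
lid [ 208  304   59   58 2437] [ 0.4345 -0.1086  0.0994] ((0.4318991005420685, -0.11006726324558258), 0.029677648097276688)
pos [0.468  0.0075 0.2292] rot [3.142 0.    1.91 ] w 0.09394754035829177 F [-0.28  0.37  1.06]
turn [ 0.     0.    -0.006] shift cm [-9.9  -7.41  0.42]
```

>>> move_arm(deltas=[0, 0, 0, -2.5, -1.9, 0, -1, 0, 0, 0, -5, -3.8, 0, -1, 0, 0, 0, -7.5, -5.6, 0, -1, 0, 0, 0, -9.9, -7.4, 0, -1, 0, 0, 0, -9.9, -7.4, 0, -1, 0, 0, 0, -9.9, -7.4, 0, -1])

```text
time: 15.15
tool_pos: [0.4302, -0.1103, 0.2272]
ee_rot: [-3.139, -0.003, 1.908]
wrist_force: [-0.4, -0.5, 0.3]
width: 0.0937
finger_force: 0.0
```

```bash
python3 -c "
from h import *
W,s=wristW();lids(W,s['image']);plan(.431,-.1105,.068)"
```

```text
lid [ 375   72   75   78 4477] [0.4683 0.0089 0.0993] ((0.4686172306537628, 0.008743672631680965), 0.029137136414647102)
lid [ 284  200   67   67 3472] [ 0.431  -0.109   0.0994] ((0.4314385652542114, -0.109951451420784), 0.029253533110022545)
pos [ 0.4306 -0.1098  0.2277] rot [-3.14e+00 -3.00e-03  1.91e+00] w 0.0940569546597659 F [0.35 0.03 0.46]
turn [-0.002 -0.003 -0.006] shift cm [-0.12  0.05 15.97]
```

>>> move_arm(deltas=[0, 0, 0, -0.1, 0.1, 3, -1, 0, 0, 0, -0.1, 0.1, 7, -1, 0, 0, 0, -0.1, 0.1, 11, -1, 0, 0, 0, -0.1, 0.1, 14, -1, 0, 0, 0, -0.1, 0.1, 15.7, -1, 0, 0, 0, -0.1, 0.1, 16, -1, 0, 0, 0, -0.1, 0.1, 16, -1])

```text
time: 15.9
tool_pos: [0.4323, -0.11, 0.0689]
ee_rot: [-3.14, -0.001, 1.911]
wrist_force: [-0.2, 0.0, -0.2]
width: 0.0942
finger_force: 0.0
```

>>> move_arm(deltas=[0, 0, 0, 0, 0, 0, 1, 0, 0, 0, 0, 0, 0, 1, 0, 0, 0, 0, 0, 0, 1, 0, 0, 0, 0, 0, 0, 1, 0, 0, 0, 0, 0, 0, 1, 0, 0, 0, 0, 0, 0, 1, 0, 0, 0, 0, 0, 0, 1])

```text
time: 16.6
tool_pos: [0.4322, -0.1114, 0.0699]
ee_rot: [-3.141, 0.001, 1.91]
wrist_force: [-2.7, -0.8, 4.3]
width: 0.0572
finger_force: 30.0
```

>>> move_arm(deltas=[0, 0, 0, 0, 0, -1, 1, 0, 0, 0, 0, 0, -3, 1, 0, 0, 0, 0, 0, -6, 1, 0, 0, 0, 0, 0, -9, 1, 0, 0, 0, 0, 0, -12, 1, 0, 0, 0, 0, 0, -15, 1, 0, 0, 0, 0, 0, -16, 1, 0, 0, 0, 0, 0, -16, 1])

```text
time: 17.4
tool_pos: [0.4333, -0.1112, 0.2308]
ee_rot: [3.139, 0.002, 1.91]
wrist_force: [0.2, -0.7, -3.7]
width: 0.0574
finger_force: 30.0
```

```bash
python3 - <<'E'
from h import *
F=[]
for i in range(8): F.append(robot.get_obs()['wrist_force']); robot.snapshot('wrist')
print(np.mean(F,0),np.std(F,0)); plan(.497,.194,.23)
E
```

```text
[ 0.24966096  0.03285125 -3.07718767] [0.43825126 0.57272456 0.72621671]
pos [ 0.432  -0.1109  0.2283] rot [-3.14e+00 -1.00e-03  1.91e+00] w 0.05778834389838218 F [ 0.23 -0.16 -2.79]
turn [-0.002 -0.001 -0.006] shift cm [26.59 16.27 -0.16]
```

It weighs about 0.3 kg, so this is the second light tin. I carry it over slot 2.

>>> move_arm(deltas=[0, 0, 0, 0.8, 0.5, 0, 1, 0, 0, 0, 3.4, 2.1, 0, 1, 0, 0, 0, 6.8, 4.2, 0, 1, 0, 0, 0, 10.2, 6.3, 0, 1, 0, 0, 0, 13.6, 8.4, 0, 1, 0, 0, 0, 17, 10.4, 0, 1, 0, 0, 0, 20.4, 12.5, 0, 1, 0, 0, 0, 23, 14.1, 0, 1])

```text
time: 18.6
tool_pos: [0.4887, 0.1558, 0.2293]
ee_rot: [3.141, -0.001, 1.912]
wrist_force: [0.7, -0.5, -2.4]
width: 0.0577
finger_force: 30.0
```

>>> move_arm(deltas=[0, 0, 0, 1.6, 1, 0, 1, 0, 0, 0, 2.9, 1.8, 0, 1, 0, 0, 0, 3.5, 2.1, 0, 1, 0, 0, 0, 3.5, 2.1, 0, 1, 0, 0, 0, 3.5, 2.1, 0, 1])

```text
time: 19.1
tool_pos: [0.497, 0.1921, 0.2295]
ee_rot: [-3.141, 0.001, 1.909]
wrist_force: [0.7, -0.1, -2.3]
width: 0.0577
finger_force: 30.0
```

```bash
python3 -c "
from h import *
rel('w4.png');plan(.497,.194,.23)
W,s=wristW();lids(W,s['image']);crate(W,s)"
```

```text
held lid x -0.026795807812489227 0.031367391596100774 y -0.027616634323225385 0.03027171520438784 12245
rim at x=-0.020 y -0.0417 0.0435 22
rim at x=0.000 y -0.0412 0.043 122
rim at x=0.020 y -0.0418 0.0433 130
rim at x=0.040 y -0.041 0.0436 125
rim at x=0.060 y -0.0416 0.0438 151
rim at x=0.080 y -0.0421 0.0453 721
rim x max 0.08643154538418267 ((0.03183427453041077, 0.0007360018789768219), (0.10948644578456879, 0.08774982392787933), 1.2334887981414795)
salt top x 0.06607776154284357 0.07168842857449154 y -0.027522739555032778 0.026597300111364384 58
pos [0.4971 0.1919 0.2295] rot [-3.141e+00  1.000e-03  1.909e+00] w 0.0576077248531722 F [ 0.4  -0.04 -2.91]
turn [-0.     0.001 -0.007] shift cm [ 0.2   0.07 -0.05]
rim 2415 ((0.4874897301197052, 0.221378356218338), (0.08796267211437225, 0.1092258095741272), 18.157365798950195)
salt 175 [0.4769789  0.25028208] ((0.4789574444293976, 0.24293366074562073), (0.055993903428316116, 0.03593788668513298), 19.433027267456055)
```

View pics/w4.png

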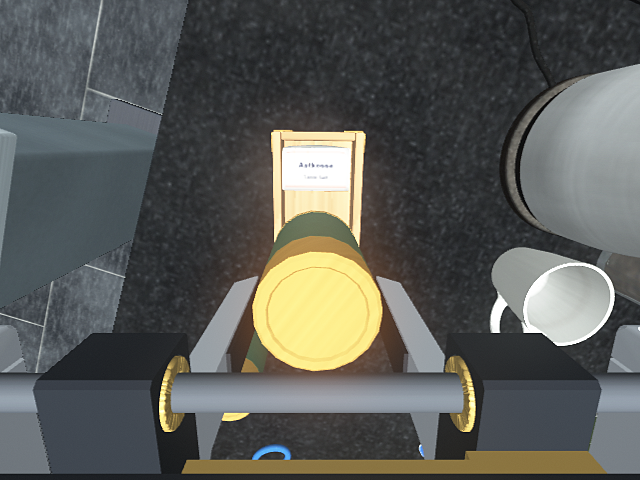

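The held lid is at (318,312) and the salt box at (315,168). The tin sits at crate y≈+0.009, mid-gap, and is laterally centred. I lower it.

>>> move_arm(deltas=[0, 0, 0, 0.05, 0, 2, 1, 0, 0, 0, 0.05, 0, 5, 1, 0, 0, 0, 0.05, 0, 8, 1, 0, 0, 0, 0.05, 0, 9.3, 1, 0, 0, 0, 0.05, 0, 9.3, 1])

```text
time: 19.7
tool_pos: [0.4954, 0.1921, 0.1341]
ee_rot: [-3.136, -0.0, 1.909]
wrist_force: [-0.5, -0.0, -3.0]
width: 0.0579
finger_force: 30.0
```

```bash
python3 -c "
from h import *
rel();plan(.497,.194,.078)"
```

```text
held lid x -0.026908104064373457 0.030658157152254693 y -0.0286044122987304 0.028964033942511184 11266
rim at x=-0.100 y -0.0433 0.0439 70
rim at x=-0.080 y -0.0428 0.043 25
rim at x=-0.020 y -0.0419 0.0436 55
rim at x=0.000 y -0.0418 0.0442 223
rim at x=0.020 y -0.0411 0.0443 246
rim at x=0.040 y -0.0412 0.0447 244
rim at x=0.060 y -0.0412 0.0447 249
rim at x=0.080 y -0.0417 0.0459 1490
rim x max 0.08528621965439737 ((-0.008056998252868652, 0.0010105855762958527), (0.18655087053775787, 0.08778921514749527), 0.6613436341285706)
salt top x 0.06421473323033393 0.07137919547229526 y -0.027308024056006793 0.02720104058545685 114
pos [0.4967 0.1926 0.1362] rot [-3.14   0.     1.909] w 0.05782110044774305 F [-0.47  0.06 -2.27]
turn [-0.001  0.    -0.007] shift cm [0.12 0.08 5.82]
```

>>> move_arm(deltas=[0, 0, 0, 0, 0.1, 1, 1, 0, 0, 0, 0, 0.1, 2.5, 1, 0, 0, 0, 0, 0.1, 4, 1, 0, 0, 0, 0, 0.1, 5, 1, 0, 0, 0, 0, 0.1, 5.5, 1, 0, 0, 0, 0, 0.1, 5.7, 1, 0, 0, 0, 0, 0.1, 5.8, 1, 0, 0, 0, 0, 0.1, 5.8, 1])

```text
time: 20.55
tool_pos: [0.4982, 0.1936, 0.0789]
ee_rot: [3.141, 0.0, 1.91]
wrist_force: [0.5, 0.4, -3.1]
width: 0.0577
finger_force: 30.0
```

>>> move_arm(deltas=[0, 0, 0, 0, 0, 0.05, 1, 0, 0, 0, 0, 0, 0.1, 1, 0, 0, 0, 0, 0, 0.1, 1])

```text
time: 20.85
tool_pos: [0.4982, 0.1936, 0.0779]
ee_rot: [3.141, 0.0, 1.91]
wrist_force: [-0.1, 0.8, -2.5]
width: 0.0575
finger_force: 30.0
```

>>> move_arm(deltas=[0, 0, 0, 0, 0, 0.05, 1, 0, 0, 0, 0, 0, 0.1, 1, 0, 0, 0, 0, 0, 0.1, 1])

```text
time: 21.15
tool_pos: [0.4982, 0.1936, 0.0778]
ee_rot: [3.14, 0.0, 1.91]
wrist_force: [-2.7, -1.0, 5.4]
width: 0.0573
finger_force: 30.0
```

>>> move_arm(deltas=[0, 0, 0, 0, 0, 0, 0.2, 0, 0, 0, 0, 0, 0, -0.2, 0, 0, 0, 0, 0, 0, -0.6, 0, 0, 0, 0, 0, 0, -1, 0, 0, 0, 0, 0, 0, -1, 0, 0, 0, 0, 0, 0, -1, 0, 0, 0, 0, 0, 0, -1])

```text
time: 21.85
tool_pos: [0.4978, 0.1935, 0.0762]
ee_rot: [-3.141, 0.0, 1.91]
wrist_force: [-0.5, -0.0, 0.4]
width: 0.0929
finger_force: 0.0
```

>>> move_arm(deltas=[0, 0, 0, 0, 0, -1, -1, 0, 0, 0, 0, 0, -4, -1, 0, 0, 0, 0, 0, -8, -1, 0, 0, 0, 0, 0, -12, -1, 0, 0, 0, 0, 0, -14.5, -1, 0, 0, 0, 0, 0, -15, -1, 0, 0, 0, 0, 0, -15, -1])

```text
time: 22.55
tool_pos: [0.4983, 0.1936, 0.2275]
ee_rot: [3.139, 0.0, 1.91]
wrist_force: [0.2, 0.1, -0.5]
width: 0.0938
finger_force: 0.0
```

```bash
python3 -c "
from h import *
W,s=wristW();lids(W,s['image']);crate(W,s);plan(.4687,.0085,.225)"
```

```text
lid [ 281  198   69   69 3708] [0.4971 0.1964 0.1073] ((0.497424453496933, 0.19531306624412537), 0.029120955616235733)
lid [ 282  268   65   66 3338] [0.5172 0.1378 0.107 ] ((0.5175753831863403, 0.13548265397548676), 0.029328593984246254)
lid [201 413  48  11 360] [ 0.4764 -0.0104  0.1   ] ((0.47495803236961365, -0.0058780270628631115), 0.022864701226353645)
rim 3670 ((0.5004118084907532, 0.18538683652877808), (0.08760001510381699, 0.1868167668581009), 18.690542221069336)
salt 254 [0.48112187 0.23959553] ((0.48269838094711304, 0.23243993520736694), (0.056480612605810165, 0.0577007457613945), 19.330015182495117)
pos [0.4976 0.1934 0.2256] rot [-3.141  0.     1.91 ] w 0.09394644222796966 F [-0.55 -0.36 -0.77]
turn [-0.001  0.    -0.006] shift cm [-16.48  -8.87   0.07]
```

Both light tins stand in the crate with lid tops at 107 mm. Next is the heavy tin.

>>> move_arm(deltas=[0, 0, 0, -4, -2.2, 0, -1, 0, 0, 0, -8, -4.4, 0, -1, 0, 0, 0, -12, -6.6, 0, -1, 0, 0, 0, -15, -8.2, 0, -1, 0, 0, 0, -16.5, -8.9, 0, -1, 0, 0, 0, -16.5, -8.9, 0, -1, 0, 0, 0, -16.5, -8.9, 0, -1])

```text
time: 23.3
tool_pos: [0.4681, 0.0087, 0.2246]
ee_rot: [-3.139, -0.002, 1.909]
wrist_force: [-0.1, 1.1, 0.3]
width: 0.0944
finger_force: 0.0
```

```bash
python3 -c "
from h import *
W,s=wristW();lids(W,s['image']);plan(.4687,.0085,.069)"
```

```text
lid [ 398    0   85   59 3995] [0.4988 0.1858 0.1067] ((0.4973770081996918, 0.19545960426330566), 0.02962949313223362)
lid [ 392   63   80   82 5017] [0.5165 0.1351 0.1071] ((0.5175043940544128, 0.13561496138572693), 0.02922268956899643)
lid [ 283  201   68   67 3527] [0.4687 0.0095 0.0994] ((0.4691600799560547, 0.0086238794028759), 0.029218336567282677)
pos [0.4683 0.0091 0.225 ] rot [-3.139e+00 -2.000e-03  1.910e+00] w 0.09400293640342793 F [ 0.02 -0.61 -0.87]
turn [-0.002 -0.002 -0.006] shift cm [-0.09  0.05 15.6 ]
```

>>> move_arm(deltas=[0, 0, 0, -0.1, 0.05, 3, -1, 0, 0, 0, -0.1, 0.05, 7, -1, 0, 0, 0, -0.1, 0.05, 11, -1, 0, 0, 0, -0.1, 0.05, 14, -1, 0, 0, 0, -0.1, 0.05, 15.4, -1, 0, 0, 0, -0.1, 0.05, 15.7, -1, 0, 0, 0, -0.1, 0.05, 15.7, -1])

```text
time: 24.05
tool_pos: [0.4702, 0.008, 0.0701]
ee_rot: [3.141, 0.0, 1.911]
wrist_force: [-0.1, 0.2, 0.4]
width: 0.0942
finger_force: 0.0
```

>>> move_arm(deltas=[0, 0, 0, 0, 0, 0, 1, 0, 0, 0, 0, 0, 0, 1, 0, 0, 0, 0, 0, 0, 1, 0, 0, 0, 0, 0, 0, 1, 0, 0, 0, 0, 0, 0, 1, 0, 0, 0, 0, 0, 0, 1, 0, 0, 0, 0, 0, 0, 1])

```text
time: 24.75
tool_pos: [0.469, 0.0071, 0.07]
ee_rot: [-3.14, 0.0, 1.91]
wrist_force: [-3.8, -1.2, 6.2]
width: 0.0574
finger_force: 31.6
```

>>> move_arm(deltas=[0, 0, 0, 0, 0, -1, 1, 0, 0, 0, 0, 0, -4, 1, 0, 0, 0, 0, 0, -8, 1, 0, 0, 0, 0, 0, -12, 1, 0, 0, 0, 0, 0, -16, 1, 0, 0, 0, 0, 0, -19, 1, 0, 0, 0, 0, 0, -20, 1, 0, 0, 0, 0, 0, -20, 1])

```text
time: 25.55
tool_pos: [0.4703, 0.0076, 0.27]
ee_rot: [3.14, 0.001, 1.91]
wrist_force: [0.8, -0.4, -5.0]
width: 0.0575
finger_force: 31.5
```

>>> move_arm(deltas=[0, 0, 0, 0, 0, 0, 1, 0, 0, 0, 0, 0, 0, 1, 0, 0, 0, 0, 0, 0, 1, 0, 0, 0, 0, 0, 0, 1, 0, 0, 0, 0, 0, 0, 1, 0, 0, 0, 0, 0, 0, 1])

```text
time: 26.15
tool_pos: [0.4696, 0.0076, 0.2693]
ee_rot: [-3.141, -0.0, 1.91]
wrist_force: [0.1, -0.3, -5.0]
width: 0.058
finger_force: 31.5
```

```bash
python3 -c "
from h import *
snap('side','side1.png');plan(.47,.01,.27);rel()"
```

```text
pos [0.4696 0.0075 0.2694] rot [-3.142  0.     1.91 ] w 0.057699778004662174 F [ 0.46  0.47 -4.95]
turn [-0.     0.    -0.006] shift cm [ 0.22  0.12 -0.06]
held lid x -0.02726254418998409 0.03060143799343862 y -0.028810690366891028 0.03135605546517814 12485
rim at x=0.060 y 0.0549 0.1268 16
rim at x=0.080 y 0.0427 0.1303 131
rim at x=0.100 y 0.0439 0.0512 66
rim at x=0.120 y 0.0442 0.0517 67
rim x max 0.20582386030007346 ((0.1344103068113327, 0.08677547425031662), (0.14236241579055786, 0.08760973066091537), 0.32150039076805115)
```

View pics/side1.png

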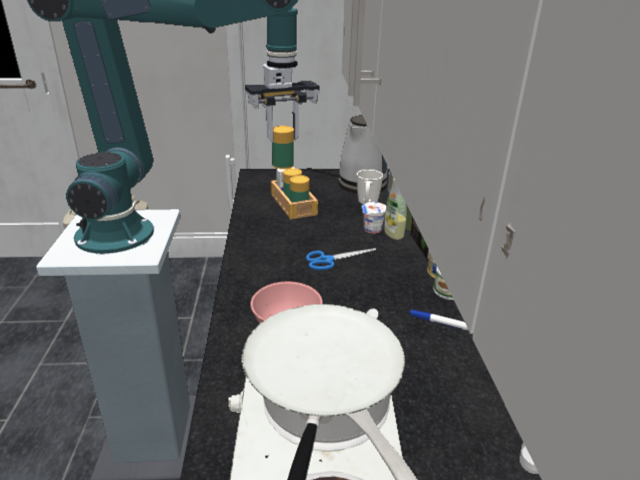

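The side view shows the heavy tin held upright at (283,147). The two light tins stand in the crate at (291,180) and (300,188), and the bowl and mug have not moved. I hand in the job.

```bash
python3 -c "
from bench import robot
print(robot.close_job())"
```

```text
the job is handed in; nothing more can be done
None
```

The job is handed in: the two lighter tins (about 0.19 and 0.3 kg) stand in the crate beside the salt box, and the gripper holds the heaviest (about 0.5 kg) upright with its underside about 20 cm above the worktop; the hand-in returned no verdict.

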